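# Find the flap box with the bulbs and tip them into the seed tray

### The job

One of the two green flap boxes still holds flower bulbs: lift by the black handle to feel which one is the heavier. Set that box level on the wooden pouring stand with its flap over the black seed tray, push it forward until you feel it meet the steel stop bar and let go; then take it by the orange bail at its tail, tip it on the stand until all four bulbs have slid into the tray, and lower it level onto the stand again. Leave the empty box standing where it was and do not disturb the cup and the glove carton.

Things in the scene. Friction and masses are not known exactly. Their poses are not given: they have to be found in the camera images.
- box_a: one of two identical closed green flap boxes, 130 long (x) x 90 wide (y) x 74 mm tall without handle; origin: centre of underside, x to the pouring end (nose), z up. Empty 270 to 330 g; four loose bulbs (34 mm), hidden in either one, add 220 g. Stands on 2 black cross ribs 12 mm high; the front rib's front face is at x=+35, the floor overhangs ahead of it to the nose at x=+65.
- box_a_handle (a point): centre of box_a's black carrying handle, 106 mm above the underside over the box's origin: bar 100 mm long along the box's x, 12 mm wide (y), 14 mm tall, 25 mm clear above the roof.
- box_a_flap: grey flap, 80 x 43 mm, that closes box_a's nose; origin: middle of its upper edge (hinge along y), at box x=+63, z=61 mm. Swings outward by gravity when the box is tipped nose down.
- box_a_bail: orange U bail at box_a's tail; origin: middle of its hinge (along y) at box x=-65, z=45 mm. Grip bar: round, 10 mm thick, along y, 66 mm clear between the arms, at bail x=-55, z=0. At the start it sticks straight back, level. Hinge turns 90 degrees each way, slightly stiff. Raise the bar with the gripper kept upright: the box turns on the hinge. Open at most 45 mm to clear the tail.
- box_b: one of two identical closed green flap boxes, 130 long (x) x 90 wide (y) x 74 mm tall without handle; origin: centre of underside, x to the pouring end (nose), z up. Empty 270 to 330 g; four loose bulbs (34 mm), hidden in either one, add 220 g. Stands on 2 black cross ribs 12 mm high; the front rib's front face is at x=+35, the floor overhangs ahead of it to the nose at x=+65.
- box_b_handle (a point): centre of box_b's black carrying handle, 106 mm above the underside over the box's origin: bar 100 mm long along the box's x, 12 mm wide (y), 14 mm tall, 25 mm clear above the roof.
- box_b_flap: grey flap, 80 x 43 mm, that closes box_b's nose; origin: middle of its upper edge (hinge along y), at box x=+63, z=61 mm. Swings outward by gravity when the box is tipped nose down.
- box_b_bail: orange U bail at box_b's tail; origin: middle of its hinge (along y) at box x=-65, z=45 mm. Grip bar: round, 10 mm thick, along y, 66 mm clear between the arms, at bail x=-55, z=0. At the start it sticks straight back, level. Hinge turns 90 degrees each way, slightly stiff. Raise the bar with the gripper kept upright: the box turns on the hinge. Open at most 45 mm to clear the tail.
- stand: fixed wooden pouring stand; origin on the table right under the stop bar, x to the tray (pouring direction), z up. Deck 140 mm wide (y), x=-125 to +5 mm, top at 80 mm. A box whose front rib touches the stop bar has its origin at stand x=-40, z=80, its nose over the tray. Tipped by the bail it hooks over the bar and turns about it; at 60 degrees or more the bulbs roll out.
- stop_bar (a point): middle of the fixed round steel stop bar, 10 mm thick, lying along the stand's y on the deck's front edge; its centre is 85 mm above the table.
- seed_tray: fixed black open seed tray in front of the stand, 170 (x) x 210 (y) x 60 mm high, with dividers 30 mm high; same axes as the stand, origin: centre of its underside, at stand x=+94 mm.
- cup: bystander: blue ceramic cup, 72 mm across, 85 mm high; origin: centre of its foot.
- carton: bystander: white and green glove carton, 105 x 190 x 75 mm high; origin: centre of its underside.
Mind the look-alikes: they are no part of the job. What is shaped like the box_a but red or yellow is not meant.

How it is judged:
By the outcome, as a careful person would: the job done as asked, in the order asked, and still so for the second after the job is handed in, with the robot touching nothing.
It also fails if it takes over 72 s, if anything falls off the work surface, if the arm or the gripper's body presses on something with over 40 N, if the wrist force passes 120 N, or if a joint passes its speed limit or range.

### The arm

A 6-joint arm with a two-finger parallel gripper is mounted at the origin on the work surface. World frame = base frame: x ahead of the robot, y to its left, z up, the work surface at z = 0. Lengths are in m, angles in rad, forces in N, time in s.
With the tool pointing down it reaches from about 0.275 to 0.75 m from the base axis. Payload 10.2 kg.
Tool frame: the origin (TCP) lies midway between the tips of the shut fingers; the grasp point (between the pads) lies 19 mm behind it; z points along the fingers, x is the direction in which the jaws open and shut, and the axes are right-handed (so a half turn about z gives the same grasp; the last joint's range is limited). The gripper opens to 85 mm and grips with 20 to 120 N. Pads are 22 mm wide; open, the fingers measure 114 mm over their backs; the gripper's body (76 mm by 85 mm) begins 54 mm behind the grasp point. The pads swing forward as they close: fully open they stand 13 mm farther back than shut.
Start: joints at [-1.554, 0.313, 1.498, -0, 1.331, -0.223], TCP at [0.125, -0.51, 0.231] pointing down, gripper open.
Joint ranges: [-2.94, 2.94], [-0.97, 2.17], [0.19, 2.56], [-1.23, 4.37], [0.02, 3.11], [-2.88, 2.88]. Speed limits (rad/s): [2.39, 2.39, 3.01, 3.14, 3.14, 3.14].

### API

Orientations are given as a unit quaternion [w, x, y, z].
In Python, from workcell import manip gives the robot as it stands.
- The arm moves only by the shell command python3 -m inch 'ROWS' [OPENING] [FORCE]. ROWS is JSON, a list of rows, each a list of 4 numbers: the shift along the tool's x, y, z in mm, then the turn about the tool's z in degrees. A call has 1 to 10 rows; each row is the pose to reach, as a shift and turn from the pose commanded when the call began, along the tool's axes at that moment; what a row does not reach only later rows make up. A row lasts 1/10 s, in which the tool goes at most 50 mm and 8.59 degrees, less where a joint would pass 70% of its speed; a pose out of reach is approached as far as the arm can. A call with a gripper value outside its range is refused whole. OPENING is the opening in per cent of the stroke, from 0 (shut) to 100 (fully open), set as the call begins (- or left out, the last holds). The fingers move at their own pace and stop on an object; FORCE is the grip in N (left out, the last holds). Time passes only in rows, so rows that repeat a pose let the fingers close. It gives the time, the measured TCP pose, the force and the opening at its end, in the units of the state.
- manip.sense(): the state, without advancing time (a new reading comes with each control period).
- manip.snapshot(name): name is "scene" or "top" or "wrist"; returns (picture, depth): 480x640x3 uint8, red, green, blue; 480x640 float32, m along the optical axis (not along the pixel's ray), 0 where there is no reading.
- manip.camera_model(name): a dict with "fx", "fy", "cx", "cy" (pixels), "k1" (the pictures are not rectified: a ray, as slopes to the right and down, at radius r is drawn at 1 + k1 r^2 times it, then the intrinsics apply), "world_to_cam" (4x4, takes a point from world to camera coordinates). Camera axes: x right, y down, z forward; pixel columns grow to the right and rows downward; lengths in m; the calibration is good to about 2 mm. A picture is of the moment at which its call begins: read the wrist's pose just before it. camera_model takes no time and is no camera call; for the wrist camera it gives the pose at the moment of the call.
- manip.job_done(): hands the job in, once; it reports no verdict.
The state is a dict: "clock": time; "qpos": joint angles; "joint_velocities": joint speeds; "tau": joint torques, N m; "eef_pos": TCP position; "tcp_rot": TCP orientation; "wrist_force": force on the tool from outside, world axes, zero at the start; "torque": the same for the moment, N m; "opening": finger opening in m.
Only numpy, scipy, OpenCV 4.12 (cv2) and the standard library are available. Lean on these libraries where they do the work, as an engineer would, in place of code of your own. Each camera call takes 0.05 s, during which the arm holds its last target. There are 200 camera calls.

## Working session

There is one attempt and no reset: what is moved stays moved. The work goes in short steps, Python scripts to look and compute and a shell command to move; the robot and the scene stay as the last step left them, time stands still between calls to the robot, and variables do not carry over. Pictures are saved under pics/ and viewed, about 8 in all and at most 12, crops included, and the job is handed in when it is done.

```bash
mkdir -p pics; ls
python3 - <<'E'
from workcell import manip
import cv2,numpy as np
print({k:np.round(v,3) for k,v in manip.sense().items()})
for n in("scene","top"):
    p,d=manip.snapshot(n); np.savez(f"pics/{n}0.npz",p=p,d=d); cv2.imwrite(f"pics/{n}0.png",p[:,:,::-1]); c=manip.camera_model(n); print(n,{k:np.round(v,3) for k,v in c.items()})
E
```

```text
pics
{'clock': np.float64(0.0), 'qpos': array([-1.554,  0.313,  1.498, -0.   ,  1.331, -0.223]), 'joint_velocities': array([-0.   ,  0.002,  0.001,  0.   ,  0.   ,  0.001]), 'tau': array([-1.0000e-03, -4.1226e+01, -2.5974e+01, -0.0000e+00,  4.0000e-03,
       -0.0000e+00]), 'eef_pos': array([ 0.125, -0.51 ,  0.231]), 'tcp_rot': array([-0.001,  0.787, -0.617, -0.   ]), 'wrist_force': array([-0.255,  0.679, -0.545]), 'torque': array([ 0.005, -0.003, -0.015]), 'opening': np.float64(0.085)}
scene {'fx': np.float64(623.909), 'fy': np.float64(623.909), 'cx': np.float64(328.377), 'cy': np.float64(240.944), 'k1': np.float64(-0.009), 'world_to_cam': array([[-0.117,  0.993,  0.015, -0.039],
       [ 0.806,  0.104, -0.583, -0.329],
       [-0.58 , -0.056, -0.812,  1.987],
       [ 0.   ,  0.   ,  0.   ,  1.   ]])}
top {'fx': np.float64(554.487), 'fy': np.float64(554.487), 'cx': np.float64(319.877), 'cy': np.float64(238.924), 'k1': np.float64(0.047), 'world_to_cam': array([[ 0.009, -1.   , -0.004,  0.096],
       [-0.987, -0.008, -0.161,  0.492],
       [ 0.161,  0.006, -0.987,  1.673],
       [ 0.   ,  0.   ,  0.   ,  1.   ]])}
```

View pics/scene0.png

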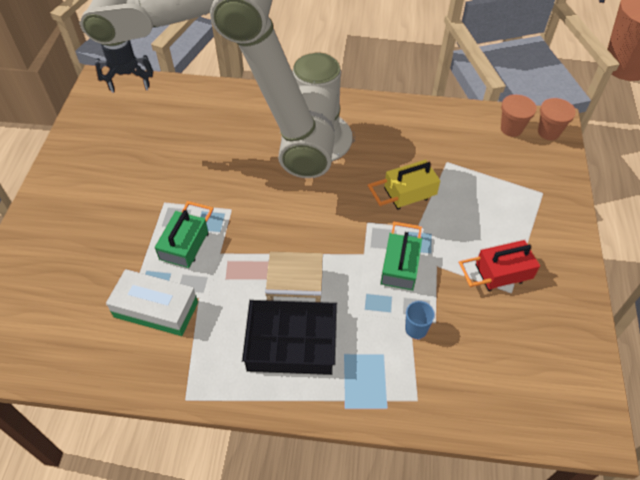

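View pics/top0.png

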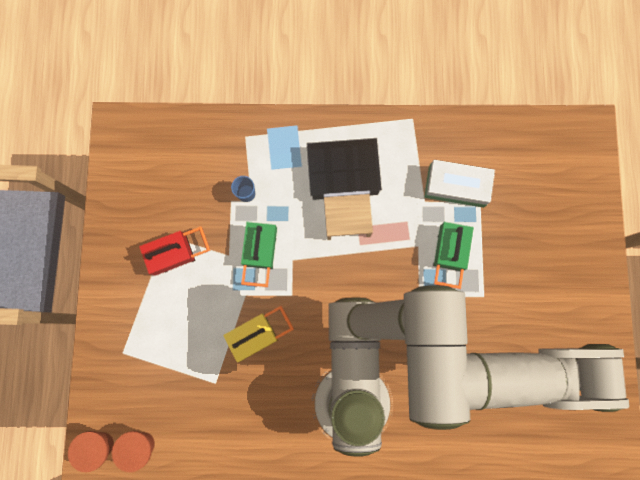

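Scene view: green boxes at (182,238) and (403,260), the stand at (295,272), the tray at (290,337), the carton at (152,302) and the cup at (419,320). Top view: green boxes at (258,245) and (455,246), the deck at (348,215) and the tray at (344,167). Red and yellow are the decoys.

```bash
cat > h.py <<'E'
import numpy as np,cv2
from workcell import manip
def rays(c,uv):
    K=np.array([[c["fx"],0,c["cx"]],[0,c["fy"],c["cy"]],[0,0,1]]);
    xy=cv2.undistortPoints(np.asarray(uv,float).reshape(-1,1,2),K,np.array([c["k1"],0,0,0,0]))[:,0]
    return np.c_[xy,np.ones(len(xy))]
def cloud(c,d):
    v,u=np.mgrid[:480,:640]; P=rays(c,np.c_[u.ravel(),v.ravel()])*d.reshape(-1,1)
    W=np.asarray(c["world_to_cam"]); return ((P-W[:3,3])@W[:3,:3]).reshape(480,640,3)
def onplane(c,uv,z):
    W=np.asarray(c["world_to_cam"]); o=-W[:3,:3].T@W[:3,3]; r=rays(c,uv)@W[:3,:3]
    return o+r*((z-o[2])/r[:,2:])
def rect(P):
    (cx,cy),(w,h),a=cv2.minAreaRect((P[:,:2]*1000).astype(np.float32)); return [round(float(x),1) for x in(cx,cy,w,h,a)]
E
python3 - <<'E'
from h import *
for n in("top","scene"):
    f=np.load(f"pics/{n}0.npz"); p,d=f["p"],f["d"]; c=manip.camera_model(n); X=cloud(c,d)
    hsv=cv2.cvtColor(p,cv2.COLOR_RGB2HSV); H,S,V=hsv[...,0],hsv[...,1],hsv[...,2]; z=X[...,2]
    area=(X[...,0]>.3)&(X[...,0]<.85)&(abs(X[...,1])<.4)
    def blobs(m,name,zz,minA=25):
        k,l,st,ce=cv2.connectedComponentsWithStats((m&area).astype(np.uint8))
        for i in range(1,k):
            if st[i,4]>=minA:
                v,u=np.nonzero(l==i); P=onplane(c,np.c_[u,v],zz); print(n,name,st[i,4],"zmed",round(float(np.median(z[l==i])),3),rect(P))
    blobs((H>50)&(H<80)&(S>120)&(z>.066)&(z<.082),"roof",.074,150)
    blobs((z>.092)&(z<.125)&(V<70),"handle",.113)
    blobs((H>5)&(H<16)&(S>190)&(V>150)&(z>.02)&(z<.09),"bail",.045)
    blobs((H>8)&(H<25)&(S>60)&(z>.072)&(z<.09),"deck",.08,200)
    blobs((V<60)&(z>.05)&(z<.07),"trayrim",.06,100)
    blobs((H>100)&(H<125)&(S>100)&(z>.06),"cup",.085,50)
    blobs((S<60)&(V>150)&(z>.065)&(z<.1),"white/steel",.075,15)
E
```

```text
top roof 602 zmed 0.074 [468.5, 284.9, 86.0, 124.9, 84.3]
top roof 421 zmed 0.074 [470.5, -307.5, 85.1, 126.1, 79.0]
top handle 99 zmed 0.112 [467.8, 285.4, 10.7, 93.7, 85.5]
top handle 114 zmed 0.112 [469.4, -304.8, 12.8, 95.6, 80.3]
top deck 1709 zmed 0.08 [561.1, 15.9, 121.0, 138.8, 4.8]
top white/steel 1780 zmed 0.074 [672.3, -322.4, 171.3, 105.9, 80.5]
top white/steel 145 zmed 0.088 [627.9, 20.8, 10.4, 135.7, 4.9]
scene roof 1067 zmed 0.076 [475.9, -303.5, 92.6, 134.0, 80.3]
scene roof 1144 zmed 0.076 [473.0, 288.1, 85.3, 135.7, 84.6]
scene handle 167 zmed 0.112 [481.3, -302.1, 20.0, 105.4, 78.9]
scene handle 104 zmed 0.115 [479.7, 287.3, 7.8, 107.0, 84.6]
scene deck 2016 zmed 0.082 [557.4, 16.0, 115.1, 139.1, 4.9]
scene trayrim 883 zmed 0.06 [724.1, 30.4, 173.7, 216.7, 4.8]
scene cup 320 zmed 0.075 [652.2, 338.9, 64.3, 78.7, 88.0]
scene white/steel 2530 zmed 0.077 [675.8, -323.1, 174.3, 111.1, 81.3]
scene white/steel 237 zmed 0.091 [617.9, 22.4, 30.3, 142.5, 13.2]
scene white/steel 31 zmed 0.088 [618.0, 358.7, 62.5, 18.7, 46.9]
```

```bash
cat >> h.py <<'E'
from scipy.spatial.transform import Rotation as Ro
def pose():
    s=manip.sense(); q=s["tcp_rot"]; return s,np.array(s["eef_pos"])*1000,Ro.from_quat([q[1],q[2],q[3],q[0]]).as_matrix()
def to(x,y,z,yaw):
    "world mm target, tool-x heading deg -> row"
    s,p,R=pose(); d=R.T@(np.array([x,y,z])-p); a=np.degrees(np.arctan2(R[1,0],R[0,0])); t=(a-yaw+180)%360-180
    print("row",np.round(d,1),"turn",round(t,1),"at",p.round(1),"heading",round(a,2),"F",np.round(s["wrist_force"],2),"open",round(s["opening"]*1000,1),"t",round(s["clock"],1))
E
python3 -c "
from h import *
to(472,-305,190,-100)"
python3 -m inch '[[-10,-35,0,3],[-25,-80,0,6],[-38,-125,0,9],[-50,-170,0,12],[-64,-215,0,15],[-77,-258,0,18],[-90,-300,0,21],[-103,-345,10,23.8],[-116,-386,40,23.8],[-116,-386,40,23.8]]' 100 80
python3 - <<'E'
from h import *
s,p,R=pose(); c=manip.camera_model("wrist"); im,d=manip.snapshot("wrist"); cv2.imwrite("pics/w1.png",im[:,:,::-1])
X=cloud(c,d); z=X[...,2]; V=im.max(2)
m=(z>.1)&(z<.12)&(V<70)&(abs(X[...,0]-.472)<.1)&(abs(X[...,1]+.305)<.06); P=X[m]; print(m.sum(),rect(P),P[:,2].mean())
hsv=cv2.cvtColor(im,cv2.COLOR_RGB2HSV); g=(hsv[...,0]>50)&(hsv[...,0]<80)&(hsv[...,1]>120)&(z>.066)&(z<.082)
print(rect(X[g])); to(472,-305,87,-100)
E
```

```text
row [-116.4 -386.    41. ] turn 23.7 at [ 124.7 -509.7  230.8] heading -76.26 F [ 0.83 -0.13  0.48] open 85.5 t 0.1
clock: 1.1
eef_pos: [0.4738, -0.3019, 0.1875]
tcp_rot: [0.0, -0.644, 0.765, 0.003]
wrist_force: [0.0, -0.1, -0.3]
opening: 0.0852
2483 [474.2, -308.6, 10.9, 97.4, 79.3] 0.11226710061278339
[472.8, -308.3, 88.4, 130.1, 79.6]
row [  1.8   0.3 102. ] turn 0.1 at [ 472.9 -303.5  189. ] heading -99.87 F [-0.42  0.01  0.79] open 85.5 t 1.1
```

```bash
python3 -m inch '[[3,0,40,0.5],[4,0,75,0.5],[4,0,96,0.5],[4,0,102,0.5],[4,0,102,0.5],[4,0,102,0.5]]' 100 80
python3 -m inch '[[0,0,0,0],[0,0,0,0],[0,0,0,0],[0,0,0,0],[0,0,0,0],[0,0,0,0],[0,0,0,0],[0,0,0,0]]' 0 80
python3 -c "
from h import *
to(472,-305,87,-100)"
```

```text
clock: 1.75
eef_pos: [0.4717, -0.3105, 0.0909]
tcp_rot: [0.0, -0.639, 0.769, -0.001]
wrist_force: [0.5, 0.5, 0.1]
opening: 0.0856
clock: 2.55
eef_pos: [0.4715, -0.3092, 0.0895]
tcp_rot: [0.0, -0.639, 0.769, 0.0]
wrist_force: [0.7, 5.4, 4.9]
opening: 0.0107
row [-4.2  0.3  2.5] turn -0.5 at [ 471.5 -309.2   89.5] heading -100.55 F [0.73 5.44 4.87] open 10.7 t 2.5
```

```bash
python3 -m inch '[[0,0,-2,0],[0,0,-5,0],[0,0,-10,0],[0,0,-15,0],[0,0,-18,0],[0,0,-18,0],[0,0,-18,0],[0,0,-18,0]]'
for i in 1 2 3; do python3 -m inch '[[0,0,0,0]]'|grep -E "force|open|pos"; done
```

```text
clock: 3.35
eef_pos: [0.4713, -0.3095, 0.1071]
tcp_rot: [-0.0, -0.639, 0.769, 0.0]
wrist_force: [0.1, -0.8, -5.1]
opening: 0.0106
eef_pos: [0.4713, -0.3095, 0.1071]
wrist_force: [0.4, 0.2, -5.4]
opening: 0.0105
eef_pos: [0.4713, -0.3095, 0.1072]
wrist_force: [0.2, 0.2, -4.8]
opening: 0.0102
eef_pos: [0.4714, -0.3096, 0.1072]
wrist_force: [-0.7, -0.1, -5.5]
opening: 0.0106
```

The right box weighs 5.2 N (about 530 g), so it holds the bulbs; an empty one is at most 330 g. Next I carry it over the stand.

```bash
python3 -m inch '[[0,0,-10,0],[0,0,-25,0],[0,0,-45,0],[0,0,-65,0],[0,0,-85,0],[0,0,-98,0],[0,0,-105,0],[0,0,-105,0]]'
python3 -c "
from h import *
to(566,16,212,-85.2)"
```

```text
clock: 4.45
eef_pos: [0.4715, -0.3097, 0.213]
tcp_rot: [0.0, -0.639, 0.769, -0.001]
wrist_force: [-0.4, -0.9, -5.4]
opening: 0.0104
row [-337.5  -33.2    0.8] turn -15.4 at [ 471.5 -309.7  213. ] heading -100.56 F [-0.37 -0.9  -5.36] open 10.4 t 4.5
```

```bash
python3 -m inch '[[-8,-1,0,-0.5],[-24,-2,0,-1],[-48,-5,0,-2],[-78,-8,0,-4],[-108,-11,0,-5],[-138,-14,0,-6],[-168,-17,0,-8],[-198,-20,0,-9],[-226,-22,0,-10.5],[-252,-25,0,-12]]'
python3 -m inch '[[-24,-1,0,-1],[-46,-3,0,-2],[-62,-5,0,-2.7],[-74,-5,0,-3.2],[-80,-5,0,-3.4],[-80,-5,0,-3.4],[-80,-5,0,-3.4]]'
python3 - <<'E'
from h import *
to(566,16,212,-85.2)
for n in("top","scene"):
    im,d=manip.snapshot(n); np.savez(f"pics/{n}1.npz",p=im,d=d); cv2.imwrite(f"pics/{n}1.png",im[:,:,::-1])
c=manip.camera_model("scene");W=np.array(c["world_to_cam"])
im=cv2.imread("pics/scene1.png")[120:400,130:430]; cv2.imwrite("pics/scene1c.png",cv2.resize(im,None,fx=2,fy=2,interpolation=2))
E
```

```text
clock: 5.45
eef_pos: [0.5419, -0.0636, 0.2117]
tcp_rot: [0.0, 0.717, -0.697, -0.001]
wrist_force: [0.3, 0.6, -5.0]
opening: 0.0107
clock: 6.15
eef_pos: [0.5451, 0.0131, 0.2123]
tcp_rot: [0.0, 0.736, -0.677, 0.0]
wrist_force: [0.6, -0.6, -4.3]
opening: 0.0107
row [ -1.1 -21.    0.3] turn 0.0 at [545.1  13.1 212.3] heading -85.2 F [ 0.56 -0.58 -4.32] open 10.7 t 6.2
```

View pics/scene1c.png

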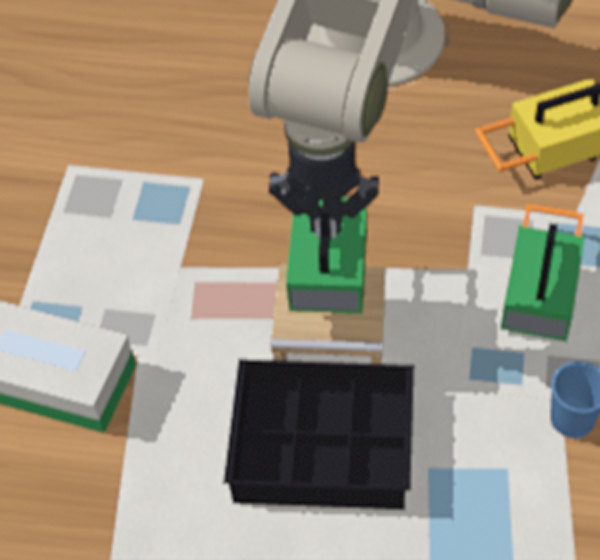

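Crop: the box hangs level over the rear of the deck, nose towards the tray, square to the bar (crop (325,345)).

```bash
python3 -m inch '[[-1,-8,3,0],[-1,-18,10,0],[-1,-21,20,0],[-1,-21,30,0],[-1,-21,37,0],[-1,-21,40,0],[-1,-21,40,0],[-1,-21,40,0]]'
python3 -m inch '[[0,0,1,0],[0,0,1,0],[0,0,1,0]]' |grep -E "pos|force"
python3 -m inch '[[0,0,1,0],[0,0,1,0],[0,0,1,0]]' |grep -E "pos|force"
python3 -m inch '[[0,0,1,0],[0,0,1,0],[0,0,1,0]]' |grep -E "pos|force"
```

```text
clock: 7.05
eef_pos: [0.5661, 0.0164, 0.1727]
tcp_rot: [-0.0, 0.736, -0.677, 0.0]
wrist_force: [0.5, 0.3, -4.4]
opening: 0.0105
eef_pos: [0.566, 0.0164, 0.1715]
wrist_force: [-0.1, -0.5, -4.4]
eef_pos: [0.566, 0.0164, 0.1703]
wrist_force: [0.4, -0.1, -5.0]
eef_pos: [0.5661, 0.0165, 0.1695]
wrist_force: [1.5, 1.1, -3.2]
```

```bash
python3 -m inch '[[0,0,0.7,0],[0,0,0.7,0],[0,0,0.7,0]]' |grep -E "pos|force"
for i in 1 2 3; do python3 -m inch '[[0,-1,0,0],[0,-3,0,0],[0,-3,0,0]]' |grep -E "pos|force"; done
```

```text
eef_pos: [0.5663, 0.0166, 0.1692]
wrist_force: [0.2, 4.1, 2.6]
eef_pos: [0.5689, 0.0169, 0.1692]
wrist_force: [-4.8, 2.9, 6.1]
eef_pos: [0.5719, 0.0171, 0.1692]
wrist_force: [-4.8, 3.8, 8.1]
eef_pos: [0.5749, 0.0174, 0.1692]
wrist_force: [-4.9, 3.5, 8.1]
```

```bash
python3 -m inch '[[0,-1,-0.5,0],[0,-3,-0.5,0],[0,-3,-0.5,0]]' |grep -E "pos|force"
for i in 1 2 3 4; do python3 -m inch '[[0,-1,0,0],[0,-1.5,0,0],[0,-1.5,0,0]]' |grep -E "pos|force"; done
```

```text
eef_pos: [0.5778, 0.0176, 0.1693]
wrist_force: [-3.1, 2.5, 6.1]
eef_pos: [0.5789, 0.0178, 0.1694]
wrist_force: [-6.5, 2.6, 7.8]
eef_pos: [0.5806, 0.0178, 0.1693]
wrist_force: [-5.2, 3.7, 6.1]
eef_pos: [0.5822, 0.0179, 0.1692]
wrist_force: [-4.5, 2.6, 6.6]
eef_pos: [0.5838, 0.018, 0.1692]
wrist_force: [-3.6, 2.8, 5.5]
```

```bash
for i in 1 2 3 4; do python3 -m inch '[[0,-1,0,0],[0,-1,0,0],[0,-1,0,0]]' |grep -E "pos|force"; done
```

```text
eef_pos: [0.5845, 0.0181, 0.1693]
wrist_force: [-6.4, 2.9, 7.0]
eef_pos: [0.5856, 0.0181, 0.1693]
wrist_force: [-5.2, 2.0, 6.6]
eef_pos: [0.5863, 0.0182, 0.1694]
wrist_force: [-7.5, 2.6, 7.8]
eef_pos: [0.587, 0.0183, 0.1697]
wrist_force: [-9.8, 1.7, 10.3]
```

```bash
for i in 1 2 3; do python3 -m inch '[[0,-0.7,0,0],[0,-0.7,0,0],[0,-0.7,0,0]]' |grep -E "pos|force"; done
```

```text
eef_pos: [0.5875, 0.0183, 0.1698]
wrist_force: [-11.9, 2.8, 12.8]
eef_pos: [0.588, 0.0183, 0.1699]
wrist_force: [-13.5, 0.5, 15.0]
eef_pos: [0.5884, 0.0184, 0.1701]
wrist_force: [-14.3, 0.8, 15.5]
```

Contact felt: forward force rose from about 4 to 14 N and the motion stalled. I ease off the excess and let go.

```bash
python3 -m inch '[[0,0.7,0,0],[0,1.2,-0.5,0],[0,1.2,-0.5,0],[0,1.2,-0.5,0]]' |grep -E "pos|force"
python3 -m inch '[[0,0,0,0],[0,0,0,0],[0,0,0,0],[0,0,0,0],[0,0,0,0],[0,0,0,0]]' 100 
python3 -m inch '[[0,0,-15,0],[0,0,-40,0],[0,0,-70,0],[0,30,-90,0],[0,75,-90,0],[0,110,-90,0],[0,130,-90,0],[0,140,-90,0],[0,140,-90,0]]'
python3 - <<'E'
from h import *
for n in("top","scene","wrist"):
    c=manip.camera_model(n); im,d=manip.snapshot(n); np.savez(f"pics/{n}2.npz",p=im,d=d); cv2.imwrite(f"pics/{n}2.png",im[:,:,::-1]); X=cloud(c,d); z=X[...,2]
    hsv=cv2.cvtColor(im,cv2.COLOR_RGB2HSV); H,S,V=[hsv[...,i] for i in range(3)]
    ar=(X[...,0]>.42)&(X[...,0]<.68)&(abs(X[...,1]-.02)<.075)
    for nm,m in dict(roof=(H>50)&(H<80)&(S>120)&(z>.145)&(z<.165),handle=(V<70)&(z>.175)&(z<.21),bail=(H>3)&(H<16)&(S>180)&(V>120)&(z>.1)&(z<.15),steel=(S<60)&(V>110)&(z>.08)&(z<.1)).items():
        m=m&ar
        if m.sum()>15: print(n,nm,m.sum(),rect(X[m]),"z",np.round(np.percentile(z[m],[5,50,95]),4))
to(470,8,200,4.8)
v=np.hstack([cv2.resize(cv2.imread("pics/scene2.png")[180:400,200:400],(400,440)),cv2.resize(cv2.imread("pics/wrist2.png"),(400,300))[:, :].copy() if 0 else cv2.copyMakeBorder(cv2.resize(cv2.imread("pics/wrist2.png"),(400,300)),0,140,0,0,0)])
cv2.imwrite("pics/v2.png",v)
E
```

```text
eef_pos: [0.5876, 0.0183, 0.1698]
wrist_force: [-10.8, 1.1, 9.3]
clock: 13.75
eef_pos: [0.5888, 0.0184, 0.1695]
tcp_rot: [-0.0, 0.736, -0.677, 0.0]
wrist_force: [0.1, 0.2, -0.2]
opening: 0.085
clock: 14.65
eef_pos: [0.4491, 0.0065, 0.26]
tcp_rot: [-0.0, 0.736, -0.677, 0.0]
wrist_force: [0.9, -0.5, -0.1]
opening: 0.0855
top roof 427 [612.6, 22.3, 76.4, 88.2, 3.0] z [0.1477 0.1532 0.1594]
top handle 63 [604.9, 20.5, 57.5, 11.2, 9.7] z [0.1863 0.1915 0.1979]
top steel 37 [570.3, 18.2, 116.9, 136.7, 4.8] z [0.0811 0.0865 0.0962]
scene roof 1420 [588.2, 21.7, 131.9, 87.7, 4.8] z [0.1503 0.156  0.1608]
scene handle 143 [589.6, 21.1, 97.5, 9.7, 3.4] z [0.1832 0.1944 0.1986]
scene bail 44 [475.2, 8.0, 32.0, 75.5, 18.4] z [0.1187 0.1262 0.1315]
scene steel 95 [586.5, 19.3, 129.3, 139.0, 4.8] z [0.0823 0.0897 0.096 ]
wrist roof 16054 [558.8, 16.1, 73.7, 89.0, 4.8] z [0.1523 0.1535 0.1547]
wrist handle 2266 [560.6, 16.2, 49.5, 11.2, 4.6] z [0.1911 0.1924 0.1936]
wrist bail 2404 [490.7, 10.2, 57.4, 80.0, 4.8] z [0.1219 0.1247 0.1281]
row [  0.2 -19.9  59.5] turn -90.0 at [450.1   6.5 259.5] heading -85.16 F [ 0.6   0.92 -0.16] open 85.2 t 14.8
```

View pics/v2.png

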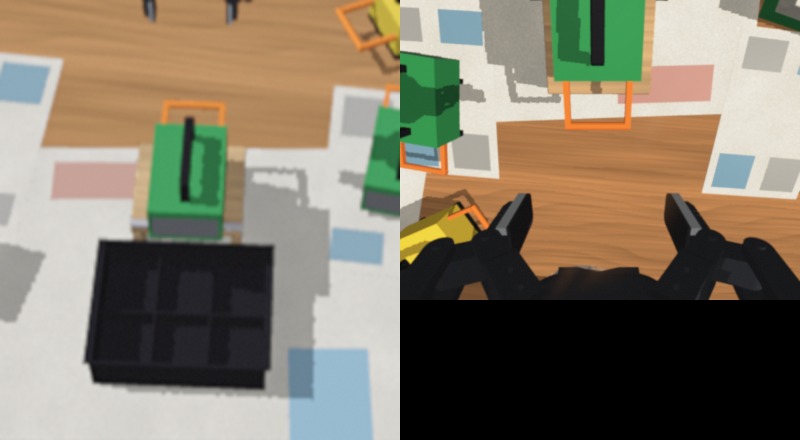

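Left: the box sits on the deck, flap past the bar (170,235) and over the tray. Right (wrist): the level bail has its grip bar at about (598,125). Its edge measures world x of about 462 mm, so the bar centre is about (466, 8, 125), which matches a seated box. Next I turn the gripper 90° and take the bail.

```bash
python3 -m inch '[[0,-2,0,-8.5],[0,-4,0,-17],[0,-6,0,-25.5],[0,-8,0,-34],[0,-10,0,-42.5],[0,-12,0,-51],[0,-14,0,-59.5],[0,-16,0,-68],[0,-16,0,-76.5],[0,-16,0,-85]]' 50 
python3 -m inch '[[0,0,0,-5],[0,0,10,-5],[0,0,30,-5],[0,0,50,-5],[0,0,60,-5],[0,0,60,-5],[0,0,60,-5]]'
python3 - <<'E'
from h import *
c=manip.camera_model("wrist"); im,d=manip.snapshot("wrist"); X=cloud(c,d); z=X[...,2]
hsv=cv2.cvtColor(im,cv2.COLOR_RGB2HSV); H,S,V=[hsv[...,i] for i in range(3)]
m=(H>3)&(H<16)&(S>180)&(V>120)&(z>.1)&(z<.15)&(X[...,0]>.42)&(X[...,0]<.6)&(abs(X[...,1]-.01)<.06)
print(m.sum(),rect(X[m]),np.percentile(z[m],[5,50,95])) if m.sum()>20 else print("none",m.sum())
to(466,7.8,106,4.8)
E
```

```text
clock: 15.8
eef_pos: [0.466, 0.008, 0.2592]
tcp_rot: [-0.0, 1.0, 0.002, -0.0]
wrist_force: [0.4, -0.6, 0.2]
opening: 0.0429
clock: 16.5
eef_pos: [0.4656, 0.0079, 0.2]
tcp_rot: [0.0, 0.999, 0.042, 0.0]
wrist_force: [-0.4, 0.4, -0.0]
opening: 0.0429
2625 [491.7, 11.1, 58.6, 79.4, 4.6] [0.12304617 0.12476813 0.12834959]
row [ 0.2  0.  94.3] turn 0.0 at [465.7   7.8 200.3] heading 4.8 F [-0.12 -0.35 -0.36] open 42.6 t 16.6
```

```bash
python3 -m inch '[[1,-1,25,0],[1,-1,55,0],[1,-1,78,0],[1,-1,88,0],[1,-1,94,0],[1,-1,94,0],[1,-1,94,0]]' | grep -E "pos|force|open"
python3 -m inch '[[0,0,0,0],[0,0,0,0],[0,0,0,0],[0,0,0,0],[0,0,0,0],[0,0,0,0]]' 0 100
python3 - <<'E'
from h import *
to(466,7.8,106,4.8)
a=[]
for n in("scene","wrist"):
    im,d=manip.snapshot(n); cv2.imwrite(f"pics/{n}3.png",im[:,:,::-1]); a.append(im[:,:,::-1])
cv2.imwrite("pics/v3.png",np.hstack([cv2.resize(a[0][120:400,180:420],(360,420)),cv2.resize(a[1],(420,315),interpolation=3).__getitem__(slice(0,315)).copy() if 0 else cv2.copyMakeBorder(cv2.resize(a[1],(420,315)),0,105,0,0,0)]))
E
```

```text
eef_pos: [0.4668, 0.0089, 0.1066]
wrist_force: [0.3, 0.2, 0.7]
opening: 0.0427
clock: 17.85
eef_pos: [0.4665, 0.009, 0.1058]
tcp_rot: [0.0, 0.999, 0.042, 0.001]
wrist_force: [1.0, -0.5, 2.5]
opening: 0.0061
row [-0.6  1.1 -0.2] turn 0.0 at [466.5   9.  105.8] heading 4.84 F [ 1.04 -0.55  2.47] open 6.1 t 17.9
```

View pics/v3.png

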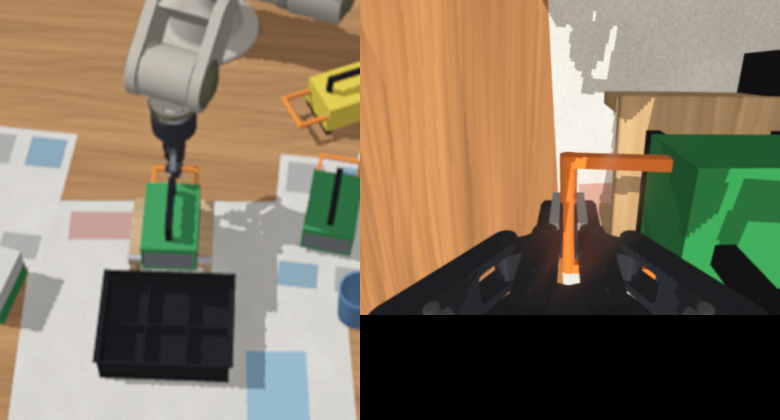

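Gripped: the wrist view shows the orange bar between the pads at about (570,215). Opening reads 6 mm, so something is held. I start tipping along the arc about the stop bar.

```bash
python3 -m inch '[[1,0,-3,0],[3,0,-7,0],[5,0,-11.5,0],[8.5,0,-17.6,0],[8.5,0,-17.6,0],[8.5,0,-17.6,0]]'
python3 -m inch '[[3,0,-5,0],[7,0,-11,0],[11.5,0,-16,0],[11.5,0,-16,0],[11.5,0,-16,0]]'
python3 - <<'E'
from h import *
to(466,7.8,106,4.8)
c=manip.camera_model("scene"); im,d=manip.snapshot("scene"); X=cloud(c,d)
hsv=cv2.cvtColor(im,cv2.COLOR_RGB2HSV); m=(hsv[...,0]>50)&(hsv[...,0]<80)&(hsv[...,1]>120)&(X[...,2]>.1)&(abs(X[...,1]-.018)<.07)&(X[...,0]>.44)&(X[...,0]<.75)
P=X[m]; P=P[np.abs(P[:,1]-.018)<.04]; 
def tilt(P):
    for _ in range(6):
        A=np.c_[P[:,:2],np.ones(len(P))]; k=np.linalg.lstsq(A,P[:,2],rcond=None)[0]; r=abs(P[:,2]-A@k); P=P[r<max(.003,np.percentile(r,70))]
    return np.degrees(np.arctan(-k[0])),len(P)
print(tilt(P))
cv2.imwrite("pics/v4.png",cv2.resize(im[120:400,180:420,::-1],(480,560)))
E
```

```text
clock: 18.55
eef_pos: [0.4746, 0.0097, 0.1233]
tcp_rot: [0.0, 0.999, 0.042, -0.0]
wrist_force: [-2.0, -1.7, -1.8]
opening: 0.0066
clock: 19.05
eef_pos: [0.4862, 0.0107, 0.1393]
tcp_rot: [0.0, 0.999, 0.042, 0.0]
wrist_force: [-0.9, -0.1, -1.1]
opening: 0.0067
row [-20.4   1.2  33.3] turn 0.0 at [486.2  10.7 139.3] heading 4.84 F [-0.91 -0.13 -1.1 ] open 6.7 t 19.1
(np.float64(19.5975582912919), 853)
```

View pics/v4.png

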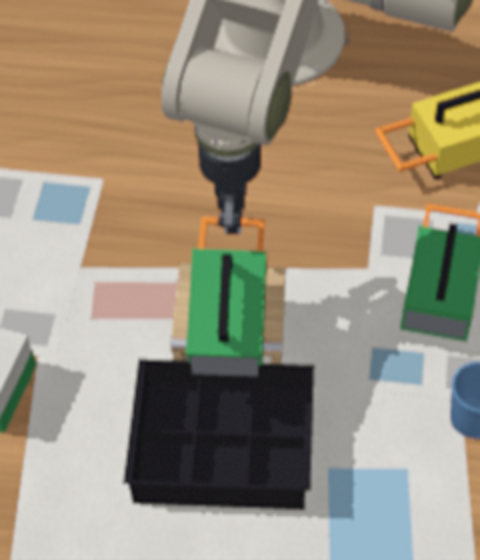

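Tilt measures 19.6° as planned, with the box hooked on the bar at (228,350), forces of about 1–2 N and the flap swinging out. I continue to about 50°, then 66°.

```bash
python3 -m inch '[[4,0,-4.5,0],[9,0,-9,0],[14,0,-13.6,0],[19,0,-17.5,0],[24.5,0,-21.3,0],[30.3,0,-24.6,0],[36,0,-27.5,0],[42,0,-30.2,0],[48,0,-32.6,0],[48,0,-32.6,0]]'
python3 -m inch '[[6,0,-1.8,0],[12.5,0,-3.4,0],[19,0,-4.8,0],[25,0,-5.6,0],[30.7,0,-6.1,0],[30.7,0,-6.1,0],[30.7,0,-6.1,0],[30.7,0,-6.1,0],[30.7,0,-6.1,0],[30.7,0,-6.1,0]]'
python3 - <<'E'
from h import *
to(466,7.8,106,4.8)
a=[]
for n,(y,x) in dict(scene=(120,180),top=(90,230)).items():
    im,d=manip.snapshot(n); np.savez(f"pics/{n}5.npz",p=im,d=d); a.append(cv2.resize(im[y:y+280,x:x+200,::-1],(400,560)))
cv2.imwrite("pics/v5.png",np.hstack(a))
E
```

```text
clock: 20.1
eef_pos: [0.5348, 0.0147, 0.172]
tcp_rot: [0.0, 0.999, 0.042, 0.001]
wrist_force: [-0.7, -1.3, 0.3]
opening: 0.0064
clock: 21.1
eef_pos: [0.5643, 0.0173, 0.1779]
tcp_rot: [-0.0, 0.999, 0.042, -0.0]
wrist_force: [0.6, 0.4, -0.3]
opening: 0.0067
row [-98.8   1.2  71.9] turn 0.0 at [564.3  17.3 177.9] heading 4.84 F [ 0.58  0.42 -0.28] open 6.7 t 21.1
```

View pics/v5.png

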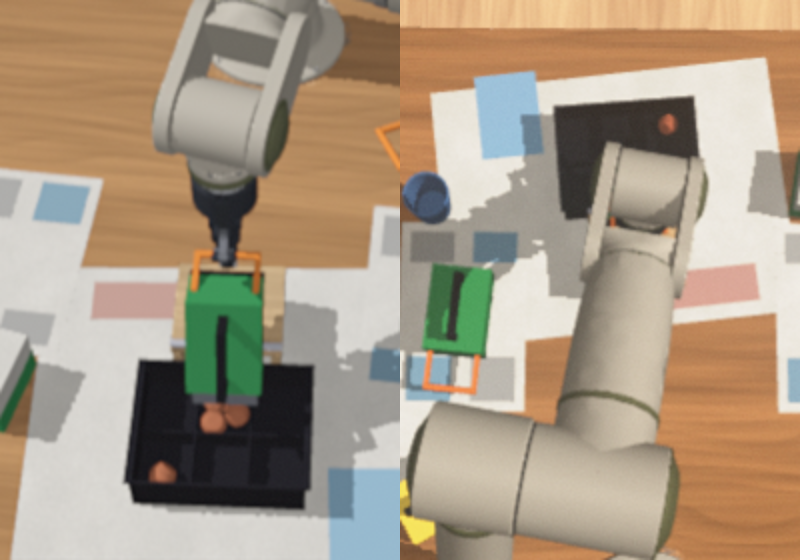

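Three bulbs are visible in the tray, in the left panel at (162,470), (212,418) and (238,412); the fourth is hidden or still inside. I tip a little further and hold.

```bash
python3 -m inch '[[4,0,0,0],[8,0,0,0],[8,0,0,0],[8,0,0,0],[8,0,0,0],[8,0,0,0],[8,0,0,0],[8,0,0,0],[8,0,0,0],[8,0,0,0]]'
python3 - <<'E'
from h import *
im,d=manip.snapshot("scene"); v=im[290:390,230:350,::-1]
o=np.load("pics/scene5.npz")["p"][290:390,230:350,::-1]
cv2.imwrite("pics/v6.png",np.hstack([cv2.resize(q,(400,333),interpolation=2) for q in(o,v)]))
E
```

```text
clock: 22.2
eef_pos: [0.5725, 0.018, 0.1779]
tcp_rot: [0.0, 0.999, 0.042, 0.0]
wrist_force: [1.4, 0.1, 1.7]
opening: 0.0062
```

View pics/v6.png

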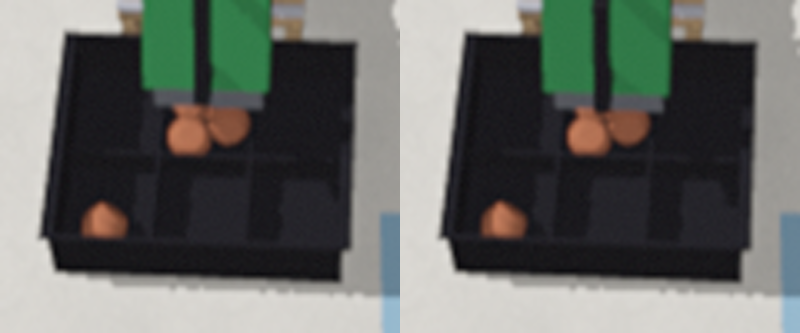

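Nothing has moved. A sliver of a fourth bulb shows behind the other two at (180,107) in the left half. I lower to 30° and look before setting the box down.

```bash
python3 -m inch '[[-10,0,0.3,0],[-19.6,0,1.5,0],[-29,0,3.6,0],[-38.6,0,6.3,0],[-48,0,10,0],[-56.4,0,14.3,0],[-65,0,19.5,0],[-72.6,0,25.3,0],[-72.6,0,25.3,0],[-72.6,0,25.3,0]]'
python3 - <<'E'
from h import *
im,d=manip.snapshot("scene"); v=im[230:390,230:350,::-1]
hsv=cv2.cvtColor(im,cv2.COLOR_RGB2HSV); c=manip.camera_model("scene"); X=cloud(c,d)
m=((hsv[...,0]<14)&(hsv[...,1]>90)&(X[...,0]>.63)&(X[...,0]<.81)&(abs(X[...,1]-.03)<.105)&(X[...,2]<.09)).astype(np.uint8)
k,l,st,ce=cv2.connectedComponentsWithStats(m)
for i in range(1,k):
    if st[i,4]>10: print(st[i],X[l==i].mean(0).round(3))
cv2.imwrite("pics/v7.png",cv2.resize(v,(420,560),interpolation=2))
E
```

```text
clock: 23.25
eef_pos: [0.5001, 0.0119, 0.1526]
tcp_rot: [-0.0, 0.999, 0.042, -0.0]
wrist_force: [-0.4, 0.6, -2.4]
opening: 0.006
[280 313  25  24 443] [0.688 0.024 0.029]
[254 350  14  12 133] [ 0.782 -0.035  0.033]
```

View pics/v7.png

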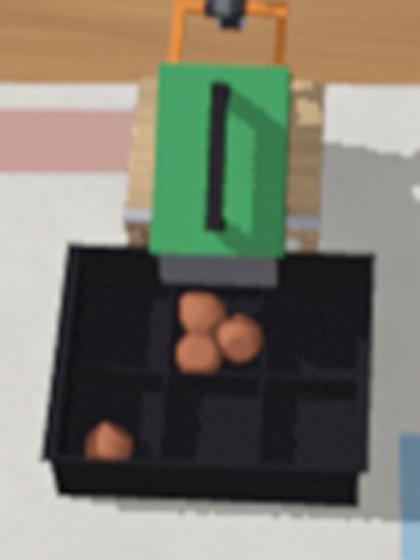

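All four bulbs are in the tray at (200,312), (240,338), (197,353) and (108,440). I lower the box level.

```bash
python3 -m inch '[[-7.5,0,6.5,0],[-14.1,0,13.6,0],[-20,0,21.5,0],[-25.6,0,29.5,0],[-29,0,36,0],[-31.5,0,41,0],[-33.2,0,45,0],[-34.1,0,47.1,0],[-34.1,0,47.1,0],[-34.1,0,47.1,0]]'
python3 - <<'E'
from h import *
to(466.5,9,105.8,4.84)
c=manip.camera_model("scene"); im,d=manip.snapshot("scene"); X=cloud(c,d); z=X[...,2]
hsv=cv2.cvtColor(im,cv2.COLOR_RGB2HSV); m=(hsv[...,0]>50)&(hsv[...,0]<80)&(hsv[...,1]>120)&(z>.14)&(z<.17)&(abs(X[...,1]-.018)<.07)&(X[...,0]>.44)&(X[...,0]<.75)
P=X[m]; k=np.linalg.lstsq(np.c_[P[:,:2],np.ones(len(P))],P[:,2],rcond=None)[0]; print("slopes deg",np.degrees(k[:2]),rect(P),np.median(P[:,2]))
E
```

```text
clock: 24.3
eef_pos: [0.4665, 0.009, 0.1056]
tcp_rot: [0.0, 0.999, 0.042, 0.0]
wrist_force: [-0.7, -0.1, -1.3]
opening: 0.0064
row [ 0.  -0.  -0.2] turn 0.0 at [466.5   9.  105.6] heading 4.84 F [-0.73 -0.06 -1.25] open 6.4 t 24.3
slopes deg [-0.75809111 -0.13119628] [586.8, 21.5, 131.6, 87.7, 5.1] 0.15572560317184786
```

```bash
python3 -m inch '[[0,0,0.5,0],[0,0,1,0],[0,0,1,0],[0,0,1,0]]'|grep -E "force|pos"
python3 -m inch '[[0,0,0,0],[0,0,0,0],[0,0,0,0],[0,0,0,0],[0,0,0,0]]' 50
python3 -m inch '[[0,0,-10,0],[0,0,-30,0],[0,0,-60,0],[-20,0,-90,0],[-60,0,-110,0],[-90,0,-115,0],[-100,0,-120,0],[-100,0,-120,0]]'
python3 - <<'E'
from h import *
a=[]
for n in("scene","top"):
    c=manip.camera_model(n); im,d=manip.snapshot(n); X=cloud(c,d); z=X[...,2]; a.append(cv2.resize(im[:,:,::-1],(400,300)) if n=="top" else cv2.resize(im[150:390,100:450,::-1],(437,300)))
    hsv=cv2.cvtColor(im,cv2.COLOR_RGB2HSV); H,S,V=[hsv[...,i] for i in range(3)]
    g=(H>50)&(H<80)&(S>120)
    for nm,m in dict(heavy=g&(z>.145)&(z<.17)&(abs(X[...,1]-.018)<.07),empty=g&(z>.066)&(z<.082)&(X[...,1]>.2)&(X[...,0]>.38)&(X[...,0]<.56)).items():
        P=X[m]; k=np.linalg.lstsq(np.c_[P[:,:2],np.ones(len(P))],P[:,2],rcond=None)[0]; print(n,nm,"slopes",np.degrees(k[:2]).round(2),rect(P),np.median(P[:,2]).round(4))
cv2.imwrite("pics/v8.png",np.hstack(a)[:, :800])
s=manip.sense(); print(s["clock"],s["wrist_force"])
E
```

```text
eef_pos: [0.4666, 0.009, 0.1048]
wrist_force: [0.2, 0.9, 3.5]
clock: 25.25
eef_pos: [0.4661, 0.009, 0.1044]
tcp_rot: [-0.0, 0.999, 0.042, -0.0]
wrist_force: [-0.4, -0.4, -0.9]
opening: 0.043
clock: 26.05
eef_pos: [0.3664, 0.0004, 0.2257]
tcp_rot: [0.0, 0.999, 0.042, 0.001]
wrist_force: [0.0, -0.6, -0.2]
opening: 0.0426
scene heavy slopes [-0.62  0.22] [587.3, 21.6, 135.4, 87.5, 4.9] 0.156
scene empty slopes [-0.27  0.42] [472.8, 288.6, 87.1, 131.2, 84.4] 0.076
top heavy slopes [-0.32 -0.59] [585.5, 19.1, 129.4, 87.7, 4.8] 0.1535
top empty slopes [ 0.1  -0.11] [479.4, 284.5, 86.2, 104.0, 84.4] 0.0731
26.15 [ 0.52826722 -0.65479201 -1.10528108]
```

View pics/v8.png

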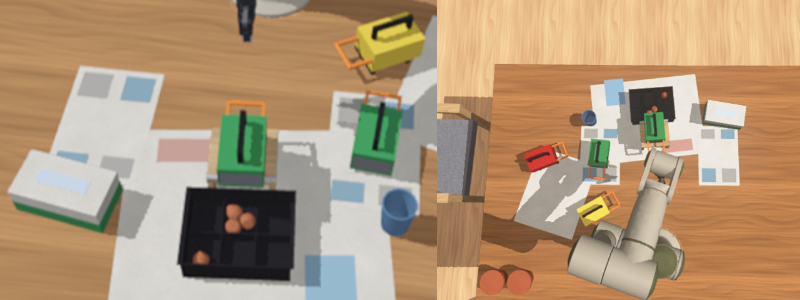

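The box is level against the bar, four bulbs lie in the tray (around (240,215) and at (201,257)), and the empty box, cup and carton are where they were. The arm is clear, so I hand in.

```bash
python3 -c "
from workcell import manip
print(manip.job_done())"
```

```text
the job is handed in; nothing more can be done
None
```

The job is done and handed in at about 26 s on the robot's clock, well under the 72 s limit. All four bulbs are in the seed tray and the emptied box stands level on the stand.

- **Finding the heavier box:** I lifted the green box on the robot's right, and it weighed about 5.2 N (roughly 530 g). An empty box is at most 330 g, so it held the bulbs. I did not lift the other box, so it stayed untouched; I inferred it was empty and did not weigh it.
- **Placing:** I set the box level on the stand and pushed it forward. Resistance rose from about 4 N to 14 N at the stop bar, and I let go.
- **Pouring:** I tipped it by the orange bail to about 70° (commanded; I measured the tilt only at 20°). At 30° on the way down, all four bulbs were visible in the tray. I then lowered the box level and released it.

**Last checks:**
- **Emptied box:** its roof is level within about 0.6°. The top camera puts its centre at x = 585.5 mm, against 585 mm expected for a box touching the bar.
- **Other box, cup and carton:** they look unmoved in the final pictures. The scene camera gives the other box the same position as at the start, within 1 mm.
- **Disagreements:** the final top-camera outline of the other box came out short (104 mm instead of about 125 mm), so I relied on the scene camera there. The scene and top cameras differ by a few millimetres throughout.

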